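# Eye gauge under the ticket clipboard's clip

## Robot

A 6-joint arm with a two-finger parallel gripper is mounted at the origin on the work surface. World frame = base frame: x ahead of the robot, y to its left, z up, the work surface at z = 0. Lengths are in m, angles in rad, forces in N, time in s.
With the tool pointing down it reaches from about 0.35 to 0.975 m from the base axis. Payload 4.9 kg.
Tool frame: the origin (TCP) lies at the very end of the fingers, on their centre line; the grasp point (between the pads) lies 19 mm behind it; z points along the fingers, y is the line along which they close (so a half turn about z gives the same grasp; the last joint's range is limited). The gripper opens to 85 mm and grips with 20 to 120 N. Pads are 22 mm wide; open, the fingers measure 114 mm over their backs; the gripper's body (76 mm by 85 mm) begins 54 mm behind the grasp point. The pads swing forward as they close: fully open they stand 13 mm farther back than shut.
Start: joints at [-1.44, 0.053, 1.613, -0, 1.476, -0.119], TCP at [0.155, -0.606, 0.231] pointing down, gripper open.
Joint ranges: [-3.01, 3.01], [-1.01, 2.22], [0.06, 2.58], [-1.02, 4.17], [0.09, 2.62], [-3.14, 3.14]. Speed limits (rad/s): [2.57, 2.57, 3.14, 3.14, 3.14, 3.14].

## Interface

Orientations are given as a unit quaternion [w, x, y, z].
In Python, from plant import state, optics, ticket, nets gives the robot as it stands. The module is installed in compiled form; this text tells all that it offers.
- The arm moves only by the shell command python3 -m inch 'ROWS' [OPENING]. ROWS is JSON, a list of rows, each an object of numbers: "dx", "dy", "dz": the shift along the tool's x, y, z as a fraction of full scale; "rx", "ry", "rz": the turn, a rotation vector about the tool's x, y, z as a fraction of full scale. In form: [{"dx": .., "dy": .., "dz": .., "rx": .., "ry": .., "rz": ..}, ...]. A call has 1 to 5 rows; each row is the pose to reach, as a shift and turn from the pose commanded when the call began, along the tool's axes at that moment; what a row does not reach only later rows make up. Full scale, the value 1, is 0.8 m for a shift and 1.5 rad for a turn. A row lasts 1/10 s, in which the tool goes at most 50 mm and 8.59 degrees, less where a joint would pass 70% of its speed; a pose out of reach is approached as far as the arm can. A call with a number of a shift or a turn outside -1 to 1 is refused whole. A call with a gripper value outside its range is refused whole. OPENING is the opening, from -1 (shut) to 1 (fully open), set as the call begins (- or left out, the last holds). The fingers move at their own pace and stop on an object; the grip force is fixed at half the most. Time passes only in rows, so rows that repeat a pose let the fingers close. It gives the time, the measured TCP pose, the force, the opening and the grip force at its end, in the units of the state.
- state(): the state, without advancing time (a new reading comes with each control period).
- optics.grab_frame(name): name is "side" or "top"; returns the picture (480x640x3 uint8, red, green, blue); there is no depth.
- optics.camera_info(name): a dict with "fx", "fy", "cx", "cy" (pixels), "R" (3x3) and "t" (3): a world point X has camera coordinates R X + t. Camera axes: x right, y down, z forward; pixel columns grow to the right and rows downward; lengths in m; the calibration is good to about 2 mm. A picture is of the moment at which its call begins. camera_info takes no time and is no camera call.
- ticket.job_done(): hands the job in; it is judged then, once.
Trained networks look in the newest picture that a camera, given by its name, has taken for a name from the list of things; names that differ only in an ending like _2 or _b are one class to them, and where a whole thing is asked for, a point or a joint stands for the part that bears it (a point fixed in the world has none). Each returns a list of dicts, best first, with "confidence" (0 to 1); they miss things now and then, are a little off and sometimes report something else, mostly with a low value. They report only what shows in the picture. A call takes as long as a camera call. They do not tell look-alikes from the thing itself.
- nets.boxes_of(camera, name): "bbox" ([centre column, centre row, width, height] in pixels, round what is visible of it).
- nets.outline_of(camera, name): "pixels" (480x640 bool, what is visible of it) and "bbox" ([centre column, centre row, width, height] in pixels, round what is visible of it).
The state is a dict: "time": time; "joint_pos": joint angles; "joint_vel": joint speeds; "joint_efforts": joint torques, N m; "tool_pos": TCP position; "tool_rot": TCP orientation; "contact_force": force on the tool from outside, world axes, zero at the start; "ft_torque": the same for the moment, N m; "gripper_width": opening from 0.0 (shut) to 1.0 (fully open); "grasp_force": force on a finger pad.
Only numpy, scipy, OpenCV 4.12 (cv2) and the standard library are available. Lean on these libraries where they do the work, as an engineer would, in place of code of your own. Each camera call takes 0.05 s, during which the arm holds its last target. There are 200 camera calls.

## Task

Fasten the loose plywood eye-size gauge under the steel clip of the doll repairer's clipboard: with one fingertip hold the clip's lever pressed down so that its jaw stands open, and meanwhile with the other fingertip push the gauge straight in beneath the jaw until it is home against the stop inside; then let the lever up so that the clip holds the gauge. Only press and push: the gauge is never lifted off the board, and the things beside the clipboard stay where they are.

Things in the scene. Friction and masses are not known exactly. Their poses are not given: they have to be found in the camera images.
- clipboard: Hardboard clipboard, 240 x 160 mm, 4 mm thick, flat on the table on grip pads (it does not slide). Its x runs along its length towards the clip end, y across to the left, z up. Origin on the table top under the middle of the clip's jaw line; the board reaches from x = -178 to +62 mm and y = -80 to +80 mm, its upper face at z = 4 mm. A thin paper sheet lies on it.
- jaw (a point): Point on the board's upper face under the middle of the clip's jaw line. The jaw is a round steel lip 90 mm long, along the clipboard's y; shut, it rests on the board and lets nothing under.
- stop (a point): Middle, at board level, of the stop inside the clip: a cross rail 5.5 mm high on the board, 13 mm beyond the jaw line (clipboard x = 13 mm). The gauge is home when its front edge meets it.
- hinge (a point): Middle of the clip's hinge line, across the board 20 mm beyond the jaw line, 8 mm over the board. The clip is a see-saw of sheet steel: jaw on the near side, lever on the far side; pressing the lever down lifts the jaw, a spring shuts it. The hump over the hinge (clipboard x = 12 to 28 mm) stands 11 mm above the board when shut, up to 14 mm when open.
- lever (a point): Middle of the upper face of the clip's lever (moves with it): a flat tongue 66 mm wide (clipboard y = -33 to +33 mm) from clipboard x = 31 to 53 mm. With the jaw shut it slopes up from 6.5 mm above the board at its root to 17.5 mm at its far end; pressed to its limit it lies level, its upper face 3 mm above the board, about the mid-height of the gauge's edge.
- clip (a joint): Angle of the clip in rad: 0 shut on the board, 0.29 when its jaw rests on the gauge, 0.45 lever fully down (jaw 9 mm above the board). The gauge passes freely from 0.35 up. It takes about 3 N to start and 7 N to press it fully down at the middle of the lever, and it springs back when let go.
- gauge_centre (a point): Centre (half-way up) of the eye-size gauge, a loose rectangular plywood plate with four round holes of 9 to 15 mm, lying flat on the clipboard in front of the jaw: 36 mm along its x, 80 mm along its y, 6 mm thick, about 20 g. Its x axis points roughly towards the clip.
- gauge_front (a point): Middle (half-way up) of the gauge's long edge that faces the clip and goes under the jaw, 18 mm ahead of its centre.
- gauge: The gauge itself; origin at the centre of its underside, axes as for its centre.
- pliers: Bystander: small pliers with red grips, 145 mm long, 60 mm wide, 12 mm high, lying on the table beside the clipboard. Origin mid-length on the table.
- doll_arm: Bystander: bent doll's forearm with hand, 125 mm long, 35 mm wide, 26 mm high, lying on the table beside the clipboard. Origin about mid-length on the table.
- paint_jar: Bystander: small glass jar with white cap, 42 mm across, 55 mm high, standing on the table beside the clip. Origin at the centre of its foot.
Not all that is in view belongs to the job. Of the things that look like the gauge, take the one that is farthest to the robot's left at the start.

How it is judged:
By the outcome, as a careful person would: the job done as asked, in the order asked, and still so for the second after the job is handed in, with the robot touching nothing.
It also fails if it takes over 64 s, if anything falls off the work surface, if the arm or the gripper's body presses on something with over 40 N, if the wrist force passes 120 N, or if a joint passes its speed limit or range.

## Working session

There is one attempt and no reset: what is moved stays moved. The work goes in short steps, Python scripts to look and compute and a shell command to move; the robot and the scene stay as the last step left them, time stands still between calls to the robot, and variables do not carry over. Pictures are saved under pics/ and viewed, at most 10 in all, crops included, and the job is handed in when it is done.

```bash
mkdir -p pics
cat > h.py <<'E'
import numpy as np, cv2
from plant import state, optics, ticket, nets
def snap(c,f):
    im=optics.grab_frame(c); cv2.imwrite('pics/'+f,im[:,:,::-1]); return im
def ray(c,u,v,z):
    k=optics.camera_info(c); R=np.array(k['R']);t=np.array(k['t'])
    d=R.T@np.array([(u-k['cx'])/k['fx'],(v-k['cy'])/k['fy'],1]); o=-R.T@t
    return o+d*(z-o[2])/d[2]
def proj(c,X):
    k=optics.camera_info(c); p=np.array(k['R'])@np.array(X)+np.array(k['t'])
    return np.array([k['fx']*p[0]/p[2]+k['cx'],k['fy']*p[1]/p[2]+k['cy']])
E
python3 - <<'E'
from h import *
print(state())
snap('top','t0.png');snap('side','s0.png')
for c in('top','side'):
    k=optics.camera_info(c);print(c,k['fx'],-np.array(k['R']).T@np.array(k['t']))
for n in['clipboard','gauge','lever','pliers','doll_arm','paint_jar']:
    for d in nets.outline_of('top',n):
        print(n,round(d['confidence'],2),np.round(d['bbox']))
        if d['confidence']>.3:
            ys,xs=np.nonzero(d['pixels']); r=cv2.minAreaRect(np.c_[xs,ys].astype(np.float32))
            z={'clipboard':.004,'gauge':.010,'lever':.015}.get(n,.01)
            print(np.round([ray('top',u,v,z)[:2] for u,v in cv2.boxPoints(r)],4).tolist())
E
```

```text
{'time': 0.0, 'joint_pos': array([-1.44000073e+00,  5.33801760e-02,  1.61429969e+00,  1.32587710e-05,
        1.47598376e+00, -1.18990534e-01]), 'joint_vel': array([-0.00076054, -0.00055731,  0.00033376,  0.00027587,  0.00021472,
       -0.00055168]), 'joint_efforts': array([ 2.10909377e-03, -3.93682981e+01, -3.70174456e+01, -3.07153812e-05,
        7.13113637e-03,  2.92132905e-07]), 'tool_pos': array([ 0.15442616, -0.60498101,  0.23004515]), 'tool_rot': array([-1.03550787e-03,  9.92210541e-01,  1.24567937e-01,  4.86883099e-07]), 'contact_force': array([-0.38638015,  0.21030396,  0.01015982]), 'ft_torque': array([-0.02819048, -0.04331972, -0.03187052]), 'grasp_force': 0.0, 'gripper_width': 1.0047048152955473}
top 459.8471101401466 [0.46973185 0.04323759 0.769914  ]
side 520.9582256813231 [ 0.49388349 -0.43980255  0.58613728]
clipboard 0.96 [310. 223. 107. 155.]
[[0.4485, 0.1637], [0.6881, 0.132], [0.6635, -0.0334], [0.4256, 0.0022]]
clipboard 0.61 [318. 213.  46.  24.]
[[0.5553, 0.0955], [0.5922, 0.0931], [0.5863, 0.0126], [0.5495, 0.0154]]
gauge 0.83 [461. 242.  39.  50.]
[[0.5466, 
[... 227 characters left out ...]
, [0.711, -0.1894], [0.6722, -0.1922], [0.6643, -0.1116]]
gauge 0.56 [317. 216.  49.  22.]
[[0.5546, 0.0948], [0.5909, 0.0925], [0.5854, 0.0141], [0.5492, 0.0166]]
lever 0.85 [318. 171.  58.  41.]
[[0.6141, 0.1029], [0.6752, 0.0972], [0.6657, 0.0049], [0.6047, 0.0112]]
lever 0.52 [316. 216.  51.  25.]
[[0.5526, 0.095], [0.5905, 0.0924], [0.5847, 0.0133], [0.5469, 0.0162]]
pliers 0.69 [396. 246.  40.  87.]
[[0.4466, -0.0432], [0.588, -0.0558], [0.5832, -0.1147], [0.442, -0.1012]]
doll_arm 0.61 [212. 227.  28.  72.]
[[0.494, 0.2556], [0.6161, 0.2373], [0.6101, 0.2027], [0.4882, 0.2214]]
paint_jar 0.84 [240. 128.  33.  32.]
[[0.7378, 0.2146], [0.756, 0.1779], [0.7022, 0.1518], [0.6841, 0.1883]]
```

View pics/t0.png

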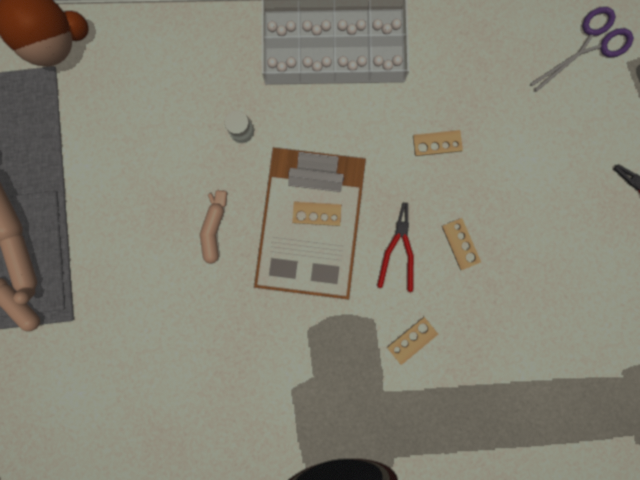

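View pics/s0.png

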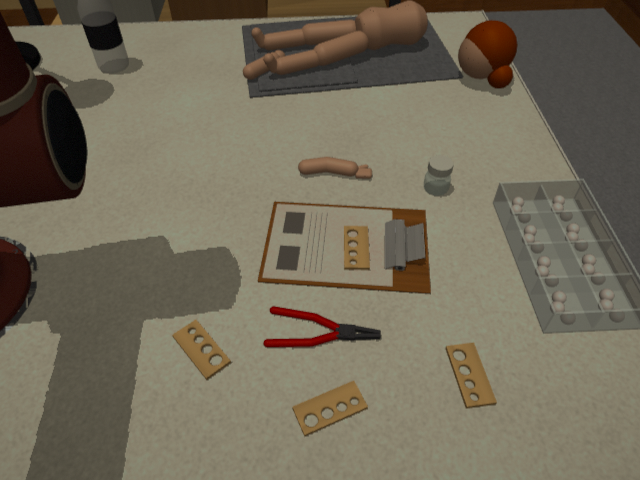

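The top view shows the gauge on the clipboard at about (317,214), in front of the clip at about (317,175). The three look-alikes lie to the right, at (461,243), (412,341) and (438,142). Next I refine the poses with both cameras.

```bash
cat >> h.py <<'E'
def rect(c,px,z):
    cs,_=cv2.findContours(px.astype(np.uint8),cv2.RETR_EXTERNAL,cv2.CHAIN_APPROX_NONE)
    cs=max(cs,key=cv2.contourArea)[:,0]
    w=np.array([ray(c,u,v,z)[:2] for u,v in cs])
    (x,y),(a,b),t=cv2.minAreaRect((w*1000).astype(np.float32)); return np.round([x,y,a,b,t],1)
def togo(p,yaw=None):
    """rows values to bring the TCP to p (world) with tool y at world angle yaw deg"""
    from scipy.spatial.transform import Rotation as Ro
    s=state(); q=s['tool_rot']; R=Ro.from_quat([q[1],q[2],q[3],q[0]]).as_matrix()
    d=R.T@(np.array(p)-s['tool_pos'])/.8
    if yaw is not None:
        y=np.radians(yaw); Y=np.array([np.cos(y),np.sin(y),0]);Z=np.array([0,0,-1.]);T=np.c_[np.cross(Y,Z),Y,Z]
        print('turn',np.round(Ro.from_matrix(R.T@T).as_rotvec()/1.5,4))
        # shift as seen after the turn
        print('shift after turn',np.round(T.T@(np.array(p)-s['tool_pos'])/.8,4))
    print('shift',np.round(d,4),'tcp',np.round(s['tool_pos'],4),'F',np.round(s['contact_force'],1))
E
python3 - <<'E'
from h import *
for c in('top','side'):
    optics.grab_frame(c)
    for n,z in[('clipboard',.004),('gauge',.008),('lever',.013),('paint_jar',.05)]:
        for d in nets.outline_of(c,n):
            if d['confidence']>.3: print(c,n,round(d['confidence'],2),np.round(d['bbox']),rect(c,d['pixels'],z))
togo([.52,.065,.15],-8)
E
```

```text
top clipboard 0.78 [310. 224. 109. 154.] [556.5  65.6 159.9 239.6  82.3]
top clipboard 0.58 [315. 173.  57.  38.] [643.4  53.9  93.3  61.1  82.2]
top gauge 0.77 [461. 245.  37.  53.] [ 516.2 -183.8   81.9   37.2   20.3]
top gauge 0.74 [439. 142.  50.  24.] [ 687.5 -151.1   37.4   80.8    4.4]
top gauge 0.68 [317. 217.  44.  20.] [570.3  54.2  80.3  36.8  85.6]
top gauge 0.6 [413. 340.  45.  43.] [359.9 -99.8  36.3  79.   38.4]
top lever 0.7 [315. 172.  57.  42.] [640.8  54.4  91.6  59.3  82. ]
top paint_jar 0.93 [241. 129.  29.  28.] [705.9 176.1  55.2  38.7  26.4]
side clipboard 0.67 [344. 250. 174.  93.] [554.8  63.7 161.4 239.8  82.1]
side clipboard 0.49 [441. 175.  25.  42.] [721.7 208.9 105.3  43.1  71.2]
side gauge 0.94 [358. 249.  28.  45.] [569.   53.3  85.2  35.8  85.3]
side gauge 0.74 [331. 410.  71.  55.] [ 515.1 -187.5   81.4   38.7   21.1]
side gauge 0.69 [201. 350.  51.  56.] [ 358.1 -103.    35.9   82.2   38.2]
side gauge 0.66 [471. 376.  50.  67.] [ 685.2 -154.1   38.6   82.3    4.7]
side lever 0.87 [404. 247.  39.  46.] [638.8  49.6  95.1  56.9  82.4]
side paint_jar 0.87 [438. 177.  28.  40.] [703.5 157.2  97.   39.2  70.4]
side paint_jar 0.42 [323. 326. 119.  38.] [ 510.4 -104.9   55.7  137.6   87. ]
turn [ 0.     -0.     -0.7876]
shift after turn [0.8937 0.3358 0.1016]
shift [ 0.6499 -0.6993  0.1016] tcp [ 0.1545 -0.6056  0.2313] F [ 1.4 -0.2  0.2]
```

```bash
python3 -m inch '[{"rz":-0.09},{"rz":-0.18},{"rz":-0.27},{"rz":-0.36},{"rz":-0.45}]' -1 && python3 -m inch '[{"rz":-0.09},{"rz":-0.18},{"rz":-0.27},{"rz":-0.335},{"rz":-0.335}]'; python3 -c "
from h import *
togo([.5228,.0602,.15],-7.8)"
```

```text
turn [ 0.     -0.     -0.7899]
shift after turn [0.887  0.3432 0.1016]
shift [ 0.6518 -0.6926  0.1016] tcp [ 0.1545 -0.6056  0.2313] F [ 1.4 -0.2  0.2]validation failed for argument at $[0]...
```

```bash
python3 -m inch '[{"dx":0,"dy":0,"dz":0,"rx":0,"ry":0,"rz":-0.09},{"dx":0,"dy":0,"dz":0,"rx":0,"ry":0,"rz":-0.18},{"dx":0,"dy":0,"dz":0,"rx":0,"ry":0,"rz":-0.27},{"dx":0,"dy":0,"dz":0,"rx":0,"ry":0,"rz":-0.36},{"dx":0,"dy":0,"dz":0,"rx":0,"ry":0,"rz":-0.45}]' -1 && python3 -m inch '[{"dx":0,"dy":0,"dz":0,"rx":0,"ry":0,"rz":-0.09},{"dx":0,"dy":0,"dz":0,"rx":0,"ry":0,"rz":-0.18},{"dx":0,"dy":0,"dz":0,"rx":0,"ry":0,"rz":-0.27},{"dx":0,"dy":0,"dz":0,"rx":0,"ry":0,"rz":-0.338},{"dx":0,"dy":0,"dz":0,"rx":0,"ry":0,"rz":-0.338}]'; python3 -c "
from h import *
togo([.5228,.0602,.15],-7.8)"
```

```text
time: 1.4
tool_pos: [0.1545, -0.6056, 0.2313]
tool_rot: [0.0, 0.894, 0.449, -0.0]
contact_force: [0.8, -0.1, 0.6]
gripper_width: 0.141
grasp_force: 0.0
time: 1.9
tool_pos: [0.1545, -0.6056, 0.2313]
tool_rot: [-0.0, 0.755, 0.656, -0.0]
contact_force: [0.2, -0.6, -0.1]
gripper_width: 0.005
grasp_force: 0.0
turn [-0.      0.     -0.0021]
shift after turn [0.887  0.3432 0.1016]
shift [0.8881 0.3404 0.1016] tcp [ 0.1545 -0.6056  0.2313] F [ 0.2 -0.6 -0.1]
```

```bash
for i in 1 2 3 4; do python3 -m inch '[{"dx":0.05,"dy":0.019,"dz":0.005,"rx":0,"ry":0,"rz":0},{"dx":0.1,"dy":0.038,"dz":0.01,"rx":0,"ry":0,"rz":0},{"dx":0.15,"dy":0.057,"dz":0.015,"rx":0,"ry":0,"rz":0},{"dx":0.2,"dy":0.076,"dz":0.02,"rx":0,"ry":0,"rz":0},{"dx":0.222,"dy":0.085,"dz":0.025,"rx":0,"ry":0,"rz":0}]' | grep -E 'time|pos|force'; done; python3 -c "
from h import *
togo([.5228,.0602,.03],-7.8)"
```

```text
time: 2.4
tool_pos: [0.2476, -0.4367, 0.2111]
contact_force: [1.0, -0.5, 0.0]
grasp_force: 0.0
time: 2.9
tool_pos: [0.3394, -0.2707, 0.1913]
contact_force: [0.5, -0.9, 0.0]
grasp_force: 0.0
time: 3.4
tool_pos: [0.4316, -0.104, 0.1715]
contact_force: [-0.3, 0.1, 0.7]
grasp_force: 0.0
time: 3.9
tool_pos: [0.5238, 0.0628, 0.1514]
contact_force: [-0.3, -0.6, -0.3]
grasp_force: 0.0
turn [ 0.0007 -0.0003 -0.0014]
shift after turn [-0.0034 -0.0008  0.1517]
shift [-0.0035 -0.001   0.1517] tcp [0.5238 0.0628 0.1514] F [-0.3 -0.6 -0.3]
```

```bash
python3 -m inch '[{"dx":-0.003,"dy":0,"dz":0.05,"rx":0,"ry":0,"rz":-0.0014},{"dx":-0.0035,"dy":-0.001,"dz":0.1,"rx":0,"ry":0,"rz":-0.0014},{"dx":-0.0035,"dy":-0.001,"dz":0.14,"rx":0,"ry":0,"rz":-0.0014},{"dx":-0.0035,"dy":-0.001,"dz":0.165,"rx":0,"ry":0,"rz":-0.0014},{"dx":-0.0035,"dy":-0.001,"dz":0.18,"rx":0,"ry":0,"rz":-0.0014}]'; python3 -m inch '[{"dx":0,"dy":0,"dz":0,"rx":0,"ry":0,"rz":0}]' | grep -E 'pos|force'; python3 -c "
from h import *
im=snap('side','s1.png'); cv2.imwrite('pics/s1c.png',cv2.resize(im[150:330,230:470,::-1],(800,600),interpolation=cv2.INTER_CUBIC))
print(proj('side',[.5228,.0602,.0075]))
togo([.5228,.0602,.0075],-7.8)"
```

```text
time: 4.4
tool_pos: [0.52, 0.0574, 0.005]
tool_rot: [-0.001, 0.754, 0.656, -0.001]
contact_force: [0.1, 0.4, -1.1]
gripper_width: -0.002
grasp_force: 0.0
tool_pos: [0.5209, 0.0574, 0.0063]
contact_force: [-0.1, -0.5, 0.4]
grasp_force: 0.0
[324.45578586 245.10758299]
turn [ 0.0001  0.0001 -0.0011]
shift after turn [0.0037 0.001  0.    ]
shift [0.0037 0.001  0.    ] tcp [0.5216 0.0574 0.0075] F [ 0.3 -0.8 -0.1]
```

View pics/s1c.png

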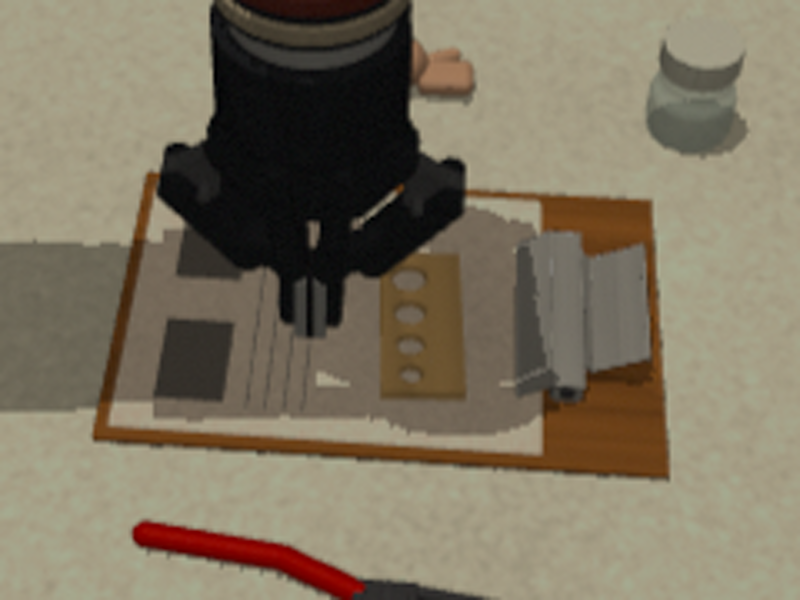

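The side crop shows the shut tips at (310,330). They stand about 20 mm behind the gauge's rear edge (column 380), and the clip is at columns 515–650. I now push the gauge to just short of the jaw.

```bash
python3 -m inch '[{"dx":0.0037,"dy":0.004,"dz":0,"rx":0,"ry":0,"rz":-0.001},{"dx":0.0037,"dy":0.008,"dz":0,"rx":0,"ry":0,"rz":-0.001},{"dx":0.0037,"dy":0.013,"dz":0,"rx":0,"ry":0,"rz":-0.001},{"dx":0.0037,"dy":0.018,"dz":0,"rx":0,"ry":0,"rz":-0.001},{"dx":0.0037,"dy":0.022,"dz":0,"rx":0,"ry":0,"rz":-0.001}]' | grep -E 'pos|contact'; python3 -m inch '[{"dx":0,"dy":0.005,"dz":0,"rx":0,"ry":0,"rz":0},{"dx":0,"dy":0.01,"dz":0,"rx":0,"ry":0,"rz":0},{"dx":0,"dy":0.015,"dz":0,"rx":0,"ry":0,"rz":0},{"dx":0,"dy":0.019,"dz":0,"rx":0,"ry":0,"rz":0},{"dx":0,"dy":0.022,"dz":0,"rx":0,"ry":0,"rz":0}]' | grep -E 'pos|contact'
python3 - <<'E'
from h import *
o=np.array([613.2,56.8]);a=np.radians(-7.8);B=np.array([[np.cos(a),-np.sin(a)],[np.sin(a),np.cos(a)]])
im=snap('side','s2.png'); cv2.imwrite('pics/s2c.png',cv2.resize(im[150:330,230:470,::-1],(800,600),interpolation=cv2.INTER_CUBIC))
s=state(); print(s['time'],'tcp board',B.T@(s['tool_pos'][:2]*1000-o))
optics.grab_frame('top')
for c in('side','top'):
  for d in nets.outline_of(c,'gauge'):
    r=rect(c,d['pixels'],.008)
    if r[1]>-20: print(c,d['confidence'],r,B.T@(r[:2]-o))
E
```

```text
tool_pos: [0.5396, 0.0581, 0.0077]
contact_force: [0.2, 0.7, -0.4]
tool_pos: [0.5567, 0.0557, 0.0073]
contact_force: [-0.2, 0.1, 0.8]
5.6 tcp board [-55.50939928  -8.75516833]
side 0.69 [507.4 238.5  46.5  39.1  87. ] [-129.48064103  165.66017505]
side 0.59 [580.5  49.4  81.8  35.7  81.5] [-31.39315915 -11.76943324]
top 0.31 [720.2 184.5  58.4  43.2  25.9] [ 88.67914033 141.04006548]
```

View pics/s2c.png

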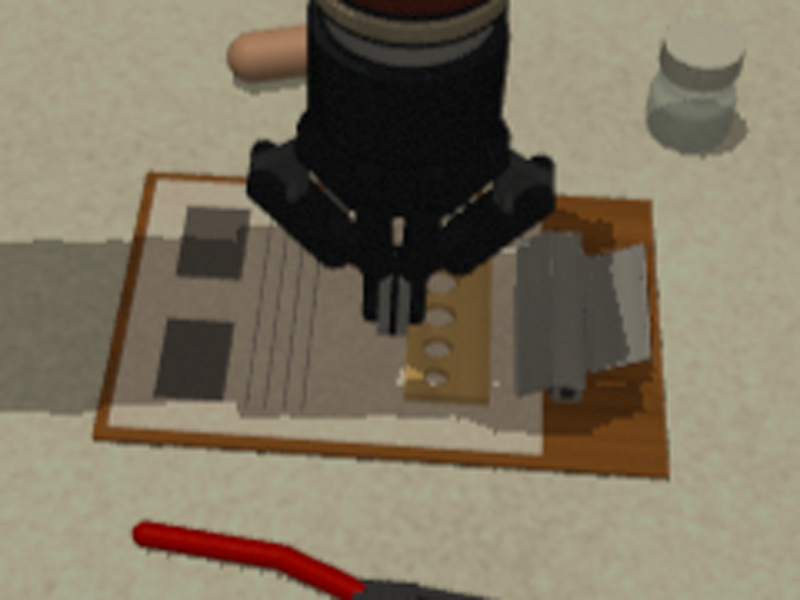

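The side crop shows the gauge squared up with its front edge at column 490. The jaw is at column 515, roughly 10 mm ahead. I push about 9 mm more, then back off and rise.

```bash
python3 -m inch '[{"dx":0,"dy":0.003,"dz":0,"rx":0,"ry":0,"rz":0},{"dx":0,"dy":0.006,"dz":0,"rx":0,"ry":0,"rz":0},{"dx":0,"dy":0.009,"dz":0,"rx":0,"ry":0,"rz":0},{"dx":0,"dy":0.0115,"dz":0,"rx":0,"ry":0,"rz":0},{"dx":0,"dy":0.0115,"dz":0,"rx":0,"ry":0,"rz":0}]' | grep -E 'pos|contact'; python3 -m inch '[{"dx":0,"dy":-0.008,"dz":0,"rx":0,"ry":0,"rz":0},{"dx":0,"dy":-0.01,"dz":-0.02,"rx":0,"ry":0,"rz":0},{"dx":0,"dy":-0.01,"dz":-0.06,"rx":0,"ry":0,"rz":0},{"dx":0,"dy":-0.06,"dz":-0.09,"rx":0,"ry":0,"rz":0},{"dx":0,"dy":-0.11,"dz":-0.09,"rx":0,"ry":0,"rz":0}]' 0.7 | grep -E 'pos|contact'
python3 - <<'E'
from h import *
o=np.array([613.2,56.8]);a=np.radians(-7.8);B=np.array([[np.cos(a),-np.sin(a)],[np.sin(a),np.cos(a)]])
im=snap('side','s3.png'); cv2.imwrite('pics/s3c.png',cv2.resize(im[150:330,230:470,::-1],(800,600),interpolation=cv2.INTER_CUBIC))
s=state(); print(s['time'],s['gripper_width'],'tcp board',B.T@(s['tool_pos'][:2]*1000-o))
optics.grab_frame('top')
for c in('side','top'):
  for n in('gauge','clipboard'):
   for d in nets.outline_of(c,n):
    r=rect(c,d['pixels'],.008 if n=='gauge' else .004)
    if r[1]>-20: print(c,n,d['confidence'],r,B.T@(r[:2]-o))
E
```

```text
tool_pos: [0.5659, 0.0545, 0.0074]
contact_force: [-0.3, 0.1, -0.6]
tool_pos: [0.4812, 0.0664, 0.0849]
contact_force: [-0.3, 0.6, 0.6]
6.8 0.8455589506826385 tcp board [-141.38327962   -8.53258646]
side gauge 0.67 [590.   49.4  84.2  35.1  82.4] [-21.98105466 -10.4801353 ]
side clipboard 0.74 [554.7  63.9 164.  239.7  82.3] [-58.92232923  -0.90505132]
top gauge 0.56 [592.3  50.   80.2  36.6  82.4] [-19.78376397  -9.57354078]
top clipboard 0.56 [609.2  57.4 161.9 133.7  82.4] [-4.04442071  0.05158641]
top clipboard 0.28 [551.8 230.8  35.4 125.5  81.7] [-84.44642701 164.05718809]
```

View pics/s3c.png

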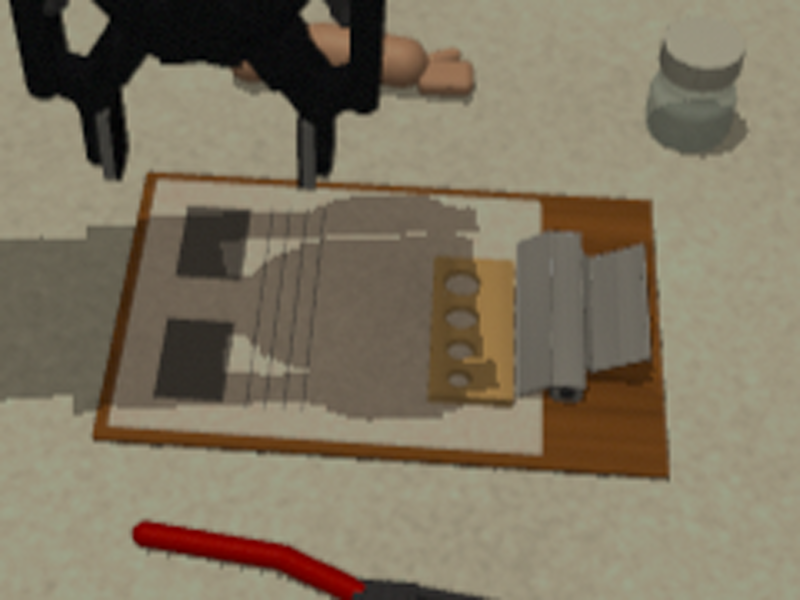

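The side crop shows the gauge's front edge touching or nearly touching the jaw (column 515), squared to it, with its rear edge at column 432. Next I hover astride it.

```bash
python3 -c "
from h import *
togo([.6066,.0486,.022],-7.8)"
```

```text
turn [ 0.0014 -0.0001  0.0004]
shift after turn [-0.0004  0.1605  0.073 ]
shift [-0.0005  0.1604  0.0733] tcp [0.4794 0.0663 0.0804] F [ 0.4  0.2 -0.1]
```

```bash
python3 -m inch '[{"dx":0,"dy":0.05,"dz":0,"rx":0,"ry":0,"rz":0},{"dx":0,"dy":0.1,"dz":0,"rx":0,"ry":0,"rz":0},{"dx":0,"dy":0.15,"dz":0,"rx":0,"ry":0,"rz":0},{"dx":0,"dy":0.16,"dz":0.035,"rx":0,"ry":0,"rz":0},{"dx":0,"dy":0.16,"dz":0.067,"rx":0,"ry":0,"rz":0}]'; python3 -m inch '[{"dx":0,"dy":0,"dz":0,"rx":0,"ry":0,"rz":0},{"dx":0,"dy":0,"dz":0,"rx":0,"ry":0,"rz":0}]' |grep -E 'pos|contact'
python3 - <<'E'
from h import *
im=snap('side','s4.png'); cv2.imwrite('pics/s4c.png',cv2.resize(im[180:300,310:470,::-1],(800,600),interpolation=cv2.INTER_CUBIC))
togo([.6066,.0486,.022],-7.8)
E
```

```text
time: 7.55
tool_pos: [0.6094, 0.0483, 0.0262]
tool_rot: [0.001, 0.754, 0.657, 0.001]
contact_force: [-0.4, 0.2, 1.1]
gripper_width: 0.855
grasp_force: 0.0
tool_pos: [0.6054, 0.049, 0.0253]
contact_force: [0.3, -0.2, 1.1]
turn [ 0.0007 -0.0001  0.0004]
shift after turn [-0.0004  0.0006  0.0057]
shift [-0.0005  0.0006  0.0057] tcp [0.6061 0.049  0.0266] F [0.7 0.7 0.2]
```

View pics/s4c.png

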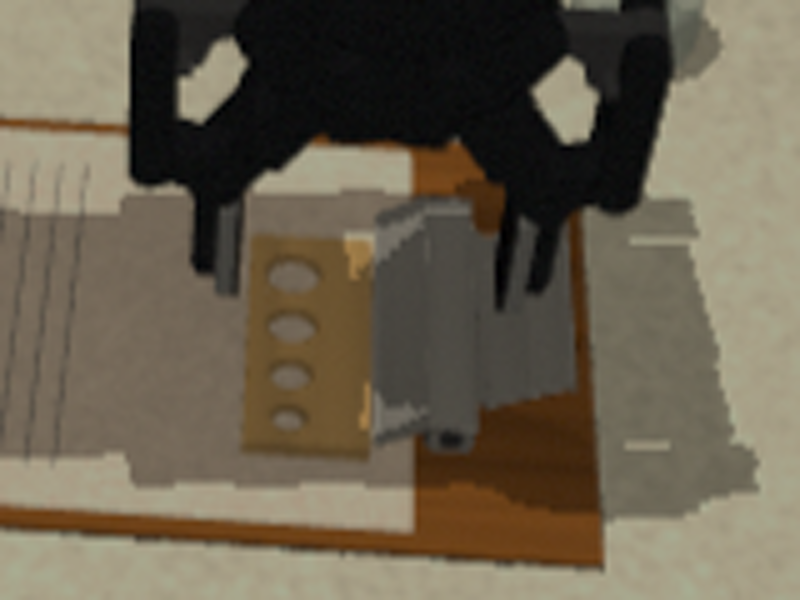

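The side crop shows the left tip's inner edge at (240,293), just clear of the gauge's rear edge. The right tip's inner edge is at (497,308), over the lever. I estimate the tip height by projection.

Run:
```python
from h import *
o=np.array([613.2,56.8]);a=np.radians(-7.8);B=np.array([[np.cos(a),-np.sin(a)],[np.sin(a),np.cos(a)]])
t=state()['tool_pos']; c=B.T@(t[:2]*1000-o); print('c',c)
for h in(.025,.03,.035,.04):
  for s in(-36.2,36.2):
    p=(o+B@(c+[s,-11]))/1000; uv=proj('side',[*p,h]); print(h,s,np.round((uv-[310,180])*5))
# gauge rear near corner
for bx in(-41,-39):
    p=(o+B@np.array([bx,-49]))/1000; print(bx,np.round((proj('side',[*p,.010])-[310,180])*5))
```

```text
c [-5.9439967  -8.66012341]
0.025 -36.2 [237. 324.]
0.025 36.2 [493. 340.]
0.03 -36.2 [238. 313.]
0.03 36.2 [496. 328.]
0.035 -36.2 [239. 301.]
0.035 36.2 [498. 316.]
0.04 -36.2 [240. 289.]
0.04 36.2 [500. 305.]
-41 [235. 438.]
-39 [242. 438.]
```

```bash
python3 -m inch '[{"dx":0,"dy":0.0012,"dz":0.006,"rx":0,"ry":0,"rz":0},{"dx":0,"dy":0.0012,"dz":0.012,"rx":0,"ry":0,"rz":0},{"dx":0,"dy":0.0012,"dz":0.018,"rx":0,"ry":0,"rz":0},{"dx":0,"dy":0.0012,"dz":0.023,"rx":0,"ry":0,"rz":0},{"dx":0,"dy":0.0012,"dz":0.025,"rx":0,"ry":0,"rz":0}]'|grep -E 'pos|contact'; for i in 1 2 3; do python3 -m inch '[{"dx":0,"dy":0,"dz":0.001,"rx":0,"ry":0,"rz":0},{"dx":0,"dy":0,"dz":0.0025,"rx":0,"ry":0,"rz":0},{"dx":0,"dy":0,"dz":0.0025,"rx":0,"ry":0,"rz":0}]'|grep -E 'pos|contact'; done
```

```text
tool_pos: [0.6059, 0.049, 0.0055]
contact_force: [-2.8, -0.7, 3.7]
tool_pos: [0.6061, 0.049, 0.0041]
contact_force: [-3.8, 1.0, 5.4]
tool_pos: [0.6062, 0.049, 0.0022]
contact_force: [-4.6, 0.8, 7.1]
tool_pos: [0.6061, 0.049, 0.0005]
contact_force: [-6.3, -0.6, 8.9]
```

```bash
for i in 1 2; do python3 -m inch '[{"dx":0,"dy":0,"dz":0.001,"rx":0,"ry":0,"rz":0},{"dx":0,"dy":0,"dz":0.0025,"rx":0,"ry":0,"rz":0},{"dx":0,"dy":0,"dz":0.0025,"rx":0,"ry":0,"rz":0}]'|grep -E 'pos|contact'; done
python3 - <<'E'
from h import *
im=snap('side','s5.png'); cv2.imwrite('pics/s5c.png',cv2.resize(im[180:300,310:470,::-1],(800,600),interpolation=cv2.INTER_CUBIC))
print(state()['time'],state()['contact_force'])
E
```

```text
tool_pos: [0.6058, 0.0491, -0.0011]
contact_force: [-8.8, 0.7, 11.6]
tool_pos: [0.6057, 0.0491, -0.0019]
contact_force: [-13.7, 0.3, 19.0]
9.85 [-13.48911171  -0.6982225   19.55697962]
```

View pics/s5c.png

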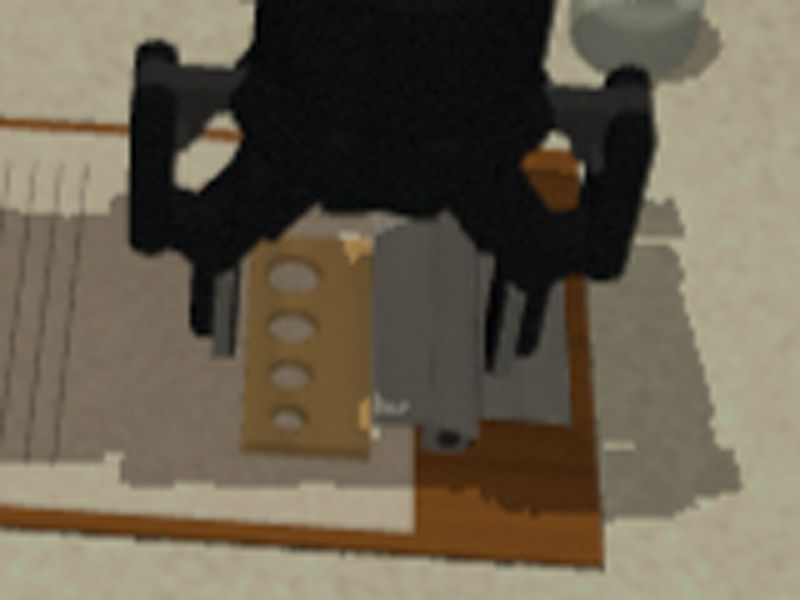

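The side crop shows the lever down and nearly level, the jaw raised, and the left tip just behind the gauge. The x force suggests the finger rubs the hump, so I slide forward 2 mm and re-press.

```bash
python3 -m inch '[{"dx":0,"dy":0.0012,"dz":0,"rx":0,"ry":0,"rz":0},{"dx":0,"dy":0.0025,"dz":0,"rx":0,"ry":0,"rz":0},{"dx":0,"dy":0.0025,"dz":0,"rx":0,"ry":0,"rz":0}]'|grep -E 'pos|contact';  python3 -m inch '[{"dx":0,"dy":0,"dz":0.0005,"rx":0,"ry":0,"rz":0},{"dx":0,"dy":0,"dz":0.001,"rx":0,"ry":0,"rz":0}]'|grep -E 'pos|contact'
```

```text
tool_pos: [0.6058, 0.0491, -0.0019]
contact_force: [-20.9, 0.2, 25.9]
tool_pos: [0.606, 0.0491, -0.002]
contact_force: [-24.5, 0.2, 31.7]
```

```bash
python3 -m inch '[{"dx":0,"dy":0,"dz":-0.0008,"rx":0,"ry":0,"rz":0},{"dx":0,"dy":0,"dz":-0.0015,"rx":0,"ry":0,"rz":0}]'|grep -E 'pos|contact';  python3 -m inch '[{"dx":0,"dy":0.0012,"dz":0,"rx":0,"ry":0,"rz":0},{"dx":0,"dy":0.0012,"dz":0,"rx":0,"ry":0,"rz":0}]'|grep -E 'pos|contact'
```

```text
tool_pos: [0.6064, 0.0491, -0.0017]
contact_force: [-12.6, 1.2, 15.2]
tool_pos: [0.6084, 0.049, -0.0019]
contact_force: [-12.8, 0.4, 16.7]
```

```bash
python3 -m inch '[{"dx":0,"dy":0.0015,"dz":0.0003,"rx":0,"ry":0,"rz":0},{"dx":0,"dy":0.003,"dz":0.0003,"rx":0,"ry":0,"rz":0},{"dx":0,"dy":0.0045,"dz":0.0003,"rx":0,"ry":0,"rz":0},{"dx":0,"dy":0.006,"dz":0.0003,"rx":0,"ry":0,"rz":0}]'|grep -E 'pos|contact';  python3 -m inch '[{"dx":0,"dy":0.0015,"dz":0,"rx":0,"ry":0,"rz":0},{"dx":0,"dy":0.003,"dz":0,"rx":0,"ry":0,"rz":0},{"dx":0,"dy":0.0045,"dz":0,"rx":0,"ry":0,"rz":0}]'|grep -E 'pos|contact'
python3 - <<'E'
from h import *
im=snap('side','s6.png'); cv2.imwrite('pics/s6c.png',cv2.resize(im[180:300,310:470,::-1],(800,600),interpolation=cv2.INTER_CUBIC))
print(state()['time'],state()['contact_force'],state()['tool_pos'])
E
```

```text
tool_pos: [0.6132, 0.0485, -0.0019]
contact_force: [-13.4, 1.6, 18.8]
tool_pos: [0.6162, 0.0481, -0.0018]
contact_force: [-11.1, 1.9, 15.1]
11.5 [-11.06421973   2.18028688  14.8552154 ] [ 0.61689706  0.04798784 -0.00192013]
```

View pics/s6c.png

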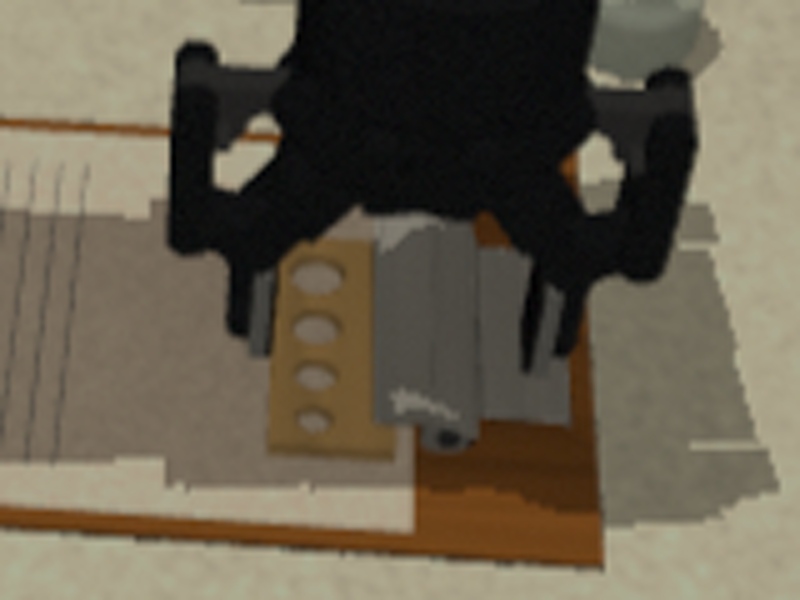

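The side crop shows the lever level, the jaw open, and the gauge's front about 5 mm under the jaw (rear edge at column 268). The right tip is well on the lever, whose end is at column 572. I keep sliding.

```bash
python3 -m inch '[{"dx":0,"dy":0.0013,"dz":0,"rx":0,"ry":0,"rz":0},{"dx":0,"dy":0.0026,"dz":0,"rx":0,"ry":0,"rz":0},{"dx":0,"dy":0.004,"dz":0,"rx":0,"ry":0,"rz":0},{"dx":0,"dy":0.005,"dz":0,"rx":0,"ry":0,"rz":0}]'|grep -E 'pos|contact';  for i in 1 2; do python3 -m inch '[{"dx":0,"dy":0.0006,"dz":0,"rx":0,"ry":0,"rz":0},{"dx":0,"dy":0.0013,"dz":0,"rx":0,"ry":0,"rz":0}]'|grep -E 'pos|contact'; done
```

```text
tool_pos: [0.6203, 0.0476, -0.002]
contact_force: [-15.6, 2.1, 21.4]
tool_pos: [0.6204, 0.0476, -0.002]
contact_force: [-19.0, 2.1, 23.0]
tool_pos: [0.6223, 0.0474, -0.0018]
contact_force: [-12.3, 2.1, 14.9]
```

```bash
for i in 1 2 3; do python3 -m inch '[{"dx":0,"dy":0.0006,"dz":-0.0001,"rx":0,"ry":0,"rz":0},{"dx":0,"dy":0.0011,"dz":-0.0001,"rx":0,"ry":0,"rz":0}]'|grep -E 'pos|contact'; done
python3 - <<'E'
from h import *
im=snap('side','s7.png'); cv2.imwrite('pics/s7c.png',cv2.resize(im[180:300,310:470,::-1],(800,600),interpolation=cv2.INTER_CUBIC))
print(state()['time'],state()['contact_force'],state()['tool_pos'])
E
```

```text
tool_pos: [0.6231, 0.0472, -0.002]
contact_force: [-15.1, 2.1, 20.1]
tool_pos: [0.6231, 0.0472, -0.002]
contact_force: [-18.1, 3.3, 21.8]
tool_pos: [0.6247, 0.047, -0.0019]
contact_force: [-14.3, 1.7, 19.6]
12.95 [-14.6453018    2.03014229  18.31674436] [ 0.6246573   0.04704108 -0.00192082]
```

View pics/s7c.png

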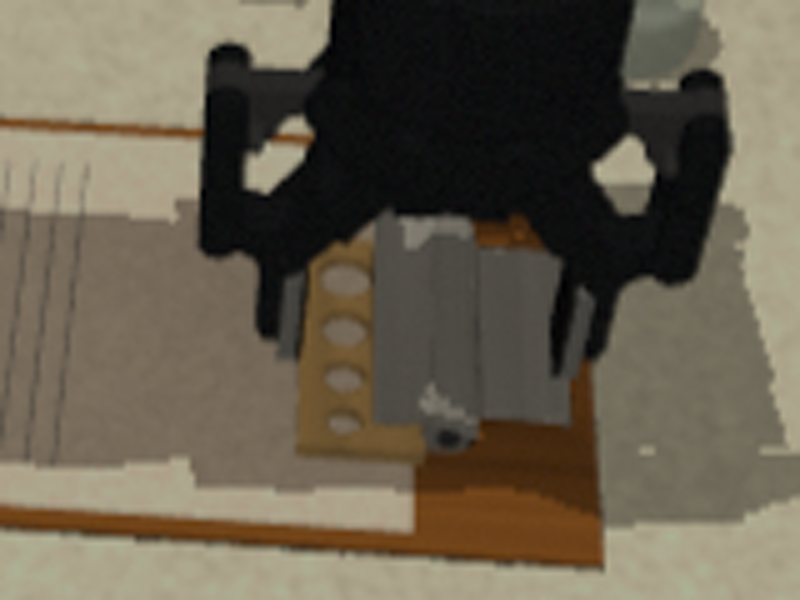

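The side crop shows the gauge's rear edge at column 297 (started at 243), about 15 mm in and nearly home. The right tip still has about 5 mm of lever. I ease the pressure a little and creep to the stop.

```bash
python3 -m inch '[{"dx":0,"dy":0,"dz":-0.0005,"rx":0,"ry":0,"rz":0},{"dx":0,"dy":0,"dz":-0.0005,"rx":0,"ry":0,"rz":0}]'|grep -E 'pos|contact'; for i in 1 2 3 ; do python3 -m inch '[{"dx":0,"dy":0.0007,"dz":-0.0001,"rx":0,"ry":0,"rz":0},{"dx":0,"dy":0.0007,"dz":-0.0001,"rx":0,"ry":0,"rz":0}]'|grep -E 'pos|contact'; done
```

```text
tool_pos: [0.6246, 0.047, -0.0019]
contact_force: [-12.5, 2.9, 15.0]
tool_pos: [0.6246, 0.0471, -0.0019]
contact_force: [-14.9, 2.2, 17.5]
tool_pos: [0.6247, 0.047, -0.0019]
contact_force: [-16.6, 2.3, 19.3]
tool_pos: [0.6247, 0.0471, -0.0019]
contact_force: [-18.1, 1.5, 20.4]
```

```bash
for i in 1 2 3 4; do python3 -m inch '[{"dx":0,"dy":0.0007,"dz":-0.0005,"rx":0,"ry":0,"rz":0},{"dx":0,"dy":0.0007,"dz":-0.0005,"rx":0,"ry":0,"rz":0}]'|grep -E 'pos|contact'; done
```

```text
tool_pos: [0.6247, 0.047, -0.0019]
contact_force: [-19.9, 2.3, 19.1]
tool_pos: [0.6247, 0.0471, -0.0018]
contact_force: [-21.1, 3.2, 20.7]
tool_pos: [0.6247, 0.0471, -0.0017]
contact_force: [-20.8, 3.1, 18.7]
tool_pos: [0.6247, 0.047, -0.0017]
contact_force: [-22.0, 3.9, 18.9]
```

The force ratio is rising with no motion, so the gauge is against the stop. I back the pusher off while holding the lever, then let it up.

```bash
for i in 1 2; do python3 -m inch '[{"dx":0,"dy":-0.0012,"dz":0,"rx":0,"ry":0,"rz":0},{"dx":0,"dy":-0.0024,"dz":0,"rx":0,"ry":0,"rz":0},{"dx":0,"dy":-0.0024,"dz":0,"rx":0,"ry":0,"rz":0}]'|grep -E 'pos|contact'; done
```

```text
tool_pos: [0.6246, 0.047, -0.0017]
contact_force: [-13.6, 3.3, 13.3]
tool_pos: [0.6246, 0.047, -0.0017]
contact_force: [-7.4, 2.5, 7.5]
```

```bash
for i in 1 2 3; do python3 -m inch '[{"dx":0,"dy":-0.0012,"dz":0.0006,"rx":0,"ry":0,"rz":0},{"dx":0,"dy":-0.0022,"dz":0.001,"rx":0,"ry":0,"rz":0},{"dx":0,"dy":-0.0022,"dz":0.001,"rx":0,"ry":0,"rz":0}]'|grep -E 'pos|contact'; done
```

```text
tool_pos: [0.6245, 0.047, -0.0018]
contact_force: [-3.3, 1.6, 5.9]
tool_pos: [0.6244, 0.047, -0.0019]
contact_force: [1.1, 0.8, 5.4]
tool_pos: [0.6239, 0.0469, -0.002]
contact_force: [3.3, 1.1, 4.9]
```

```bash
python3 -m inch '[{"dx":0,"dy":-0.0012,"dz":0.0006,"rx":0,"ry":0,"rz":0},{"dx":0,"dy":-0.002,"dz":0.0008,"rx":0,"ry":0,"rz":0},{"dx":0,"dy":-0.002,"dz":0.0008,"rx":0,"ry":0,"rz":0}]'|grep -E 'pos|contact'; python3 -m inch '[{"dx":0,"dy":0,"dz":-0.003,"rx":0,"ry":0,"rz":0},{"dx":0,"dy":0,"dz":-0.006,"rx":0,"ry":0,"rz":0},{"dx":0,"dy":0,"dz":-0.01,"rx":0,"ry":0,"rz":0},{"dx":0,"dy":0,"dz":-0.015,"rx":0,"ry":0,"rz":0},{"dx":0,"dy":0,"dz":-0.022,"rx":0,"ry":0,"rz":0}]'|grep -E 'pos|contact'; python3 -m inch '[{"dx":0,"dy":0,"dz":-0.02,"rx":0,"ry":0,"rz":0},{"dx":0,"dy":0,"dz":-0.05,"rx":0,"ry":0,"rz":0},{"dx":0,"dy":0,"dz":-0.1,"rx":0,"ry":0,"rz":0},{"dx":0,"dy":-0.05,"dz":-0.13,"rx":0,"ry":0,"rz":0},{"dx":0,"dy":-0.1,"dz":-0.13,"rx":0,"ry":0,"rz":0}]'|grep -E 'pos|contact';python3 -m inch '[{"dx":0,"dy":-0.05,"dz":0,"rx":0,"ry":0,"rz":0},{"dx":0,"dy":-0.1,"dz":0,"rx":0,"ry":0,"rz":0},{"dx":0,"dy":-0.1,"dz":0,"rx":0,"ry":0,"rz":0}]'|grep -E 'pos|contact'
python3 - <<'E'
from h import *
im=snap('side','s8.png'); a=cv2.resize(im[180:300,310:470,::-1],(800,600),interpolation=cv2.INTER_CUBIC)
cv2.imwrite('pics/s8c.png',a)
o=np.array([613.2,56.8]);a=np.radians(-7.8);B=np.array([[np.cos(a),-np.sin(a)],[np.sin(a),np.cos(a)]])
for d in nets.outline_of('side','gauge'):
    r=rect('side',d['pixels'],.008)
    if r[1]>-20: print(d['confidence'],r,B.T@(r[:2]-o))
print(state()['time'],state()['contact_force'])
E
```

```text
tool_pos: [0.6231, 0.0469, -0.0021]
contact_force: [3.8, 0.3, 5.6]
tool_pos: [0.6169, 0.0473, 0.0112]
contact_force: [0.3, -0.1, -0.2]
tool_pos: [0.5426, 0.0579, 0.1229]
contact_force: [0.1, -0.2, -0.4]
tool_pos: [0.4553, 0.0696, 0.1152]
contact_force: [0.6, 0.1, 0.0]
17.75 [-0.35194407 -0.43105872  1.31474099]
```

View pics/s8c.png

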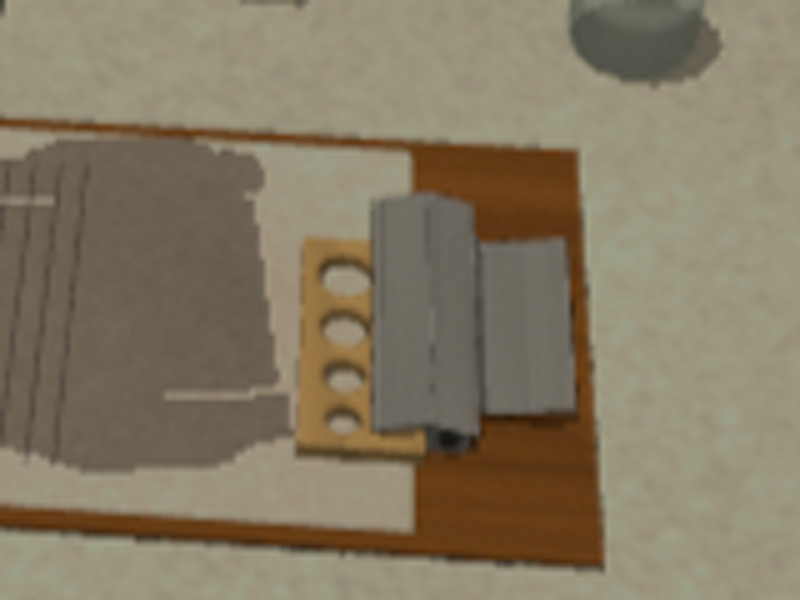

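The side crop shows the clip sprung back onto the gauge. The gauge's rear edge is unchanged at column 297, it sits square, and the arm is clear.

```bash
python3 -c "
from h import *
print(ticket.job_done())"
```

```text
the job is handed in; nothing more can be done
None
```

I pushed the gauge in under the open jaw until the force readings showed it against the stop, then let the lever up. The last picture shows the clip closed on the gauge, and the job was handed in at about 18 s with the arm clear.

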